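Find the size of each thickness gate with gauge plates

TASK

Find the size of every sherd-thickness gate on the table with the four gauge plates: working up from the thinnest plate, slide them nose first into the gates along the table, and leave in each gate the plate that just fits, the one that goes in under the front lip and is stopped by the rear lip, pushed in until it stops. Put every plate that is not left in a gate back flat in the tray, do not push the gates out of place, and leave the loupe, vial, eraser and large sherd where they are.

Things in the scene. Friction and masses are not known exactly. Their poses are not given: they have to be found in the camera images.
- plate_1_tab (a point): thinnest gauge plate: steel bar 105 mm long (x, towards its nose), 28 wide (y), 5 thick, 1 punch mark on the tail, about 110 g. Upright handle tab across it, 10 mm along x, 24 along y, top 52 mm above the underside. This point: on the tab, 36 mm above the underside, 78 mm behind the nose end, 27 mm ahead of the tail end. A line 24 mm from the nose marks the depth
- plate_2_tab (a point): second thinnest gauge plate: steel bar 105 mm long (x, towards its nose), 28 wide (y), 8 thick, 2 punch marks on the tail, about 120 g. Upright handle tab across it, 10 mm along x, 24 along y, top 52 mm above the underside. This point: on the tab, 36 mm above the underside, 78 mm behind the nose end, 27 mm ahead of the tail end. A line 24 mm from the nose marks the depth
- plate_3_tab (a point): second thickest gauge plate: steel bar 105 mm long (x, towards its nose), 28 wide (y), 11 thick, 3 punch marks on the tail, about 130 g. Upright handle tab across it, 10 mm along x, 24 along y, top 52 mm above the underside. This point: on the tab, 36 mm above the underside, 78 mm behind the nose end, 27 mm ahead of the tail end. A line 24 mm from the nose marks the depth
- plate_4_tab (a point): thickest gauge plate: steel bar 105 mm long (x, towards its nose), 28 wide (y), 14 thick, 4 punch marks on the tail, about 140 g. Upright handle tab across it, 10 mm along x, 24 along y, top 52 mm above the underside. This point: on the tab, 36 mm above the underside, 78 mm behind the nose end, 27 mm ahead of the tail end. A line 24 mm from the nose marks the depth
- gate_a: thickness gate, weighted grey block of 3 kg standing free, 58 mm wide (y), 42 deep (x), 36 high; two or three of gate_a, gate_b, gate_c are present, alike outside. Origin on the table under the middle of the front face; x points inward, z up. A passage 40 mm wide runs through along x, its floor the table: 24 mm under the front lip, then the lower rear lip
- gate_a_stop (a point): inner end of the front passage of this gate: on the table 24 mm in from the front face, where the rear lip begins. Front passage 1 mm higher, rear 1.5 mm lower than the fitting plate is thick: that plate stops with its nose here, a thinner one runs on, a thicker one cannot enter. Each gate fits one plate, no two the same; which is unknown
- gate_a_pin (a joint): round steel tell-tale pin in the roof of this gate, 13 mm behind the front face, its round foot in the passage and its top level with the gate's top when down; it slides straight up by itself, m: 0 down, 0.002 lifted by the fitting plate lying under it. A thinner plate passes below it without lifting it. It presses down with under 1 N; not to be handled
- gate_b: thickness gate, weighted grey block of 3 kg standing free, 58 mm wide (y), 42 deep (x), 36 high; two or three of gate_a, gate_b, gate_c are present, alike outside. Origin on the table under the middle of the front face; x points inward, z up. A passage 40 mm wide runs through along x, its floor the table: 24 mm under the front lip, then the lower rear lip
- gate_b_stop (a point): inner end of the front passage of this gate: on the table 24 mm in from the front face, where the rear lip begins. Front passage 1 mm higher, rear 1.5 mm lower than the fitting plate is thick: that plate stops with its nose here, a thinner one runs on, a thicker one cannot enter. Each gate fits one plate, no two the same; which is unknown
- gate_b_pin (a joint): round steel tell-tale pin in the roof of this gate, 13 mm behind the front face, its round foot in the passage and its top level with the gate's top when down; it slides straight up by itself, m: 0 down, 0.002 lifted by the fitting plate lying under it. A thinner plate passes below it without lifting it. It presses down with under 1 N; not to be handled
- gate_c: thickness gate, weighted grey block of 3 kg standing free, 58 mm wide (y), 42 deep (x), 36 high; two or three of gate_a, gate_b, gate_c are present, alike outside. Origin on the table under the middle of the front face; x points inward, z up. A passage 40 mm wide runs through along x, its floor the table: 24 mm under the front lip, then the lower rear lip
- gate_c_stop (a point): inner end of the front passage of this gate: on the table 24 mm in from the front face, where the rear lip begins. Front passage 1 mm higher, rear 1.5 mm lower than the fitting plate is thick: that plate stops with its nose here, a thinner one runs on, a thicker one cannot enter. Each gate fits one plate, no two the same; which is unknown
- gate_c_pin (a joint): round steel tell-tale pin in the roof of this gate, 13 mm behind the front face, its round foot in the passage and its top level with the gate's top when down; it slides straight up by itself, m: 0 down, 0.002 lifted by the fitting plate lying under it. A thinner plate passes below it without lifting it. It presses down with under 1 N; not to be handled
- tray: shallow wooden tray fixed to the table, 136 mm (x) by 192 mm (y), rim 14 mm high, walls and floor 5 mm thick; origin under its centre at table height. The four plates lie in it at the start side by side 40 mm apart along y (at -60, -20, 20 and 60 mm), in any order, noses to +x
- loupe: bystander, to be left alone: black round stand loupe, 38 mm wide, 20 mm high; origin under its centre
- vial: bystander, to be left alone: clear sample vial with a white cap, 28 mm wide, 52 mm high; origin under its centre
- eraser: bystander, to be left alone: small eraser, 20 x 46 x 12 mm; origin under its centre
- sherd_big: bystander, to be left alone: brown pottery sherd, 57 x 87 x 12 mm; origin under its centre
Things that resemble listed ones, but are neither listed nor needed, are in the scene too. Leave any blue look-alike of the part that bears plate_4_tab alone.

How it is judged (in metres and radians):
On the way, in this order (a step that is already met when the one before it is completed fails the run):
1. the thinnest plate is tried first: its nose is at least 10 mm inside a gate (((x of plate_1_tab in the frame of gate_a between -0.068 and 0 m and y of plate_1_tab in the frame of gate_a between -0.012 and 0.012 m and z of plate_1_tab in the frame of gate_a between 0.028 and 0.044 m) or (x of plate_1_tab in the frame of gate_b between -0.068 and 0 m and y of plate_1_tab in the frame of gate_b between -0.012 and 0.012 m and z of plate_1_tab in the frame of gate_b between 0.028 and 0.044 m) or (x of plate_1_tab in the frame of gate_c between -0.068 and 0 m and y of plate_1_tab in the frame of gate_c between -0.012 and 0.012 m and z of plate_1_tab in the frame of gate_c between 0.028 and 0.044 m))), for 0.05 s.
2. then the second thinnest is tried in a gate, at least 10 mm in (((x of plate_2_tab in the frame of gate_a between -0.068 and 0 m and y of plate_2_tab in the frame of gate_a between -0.012 and 0.012 m and z of plate_2_tab in the frame of gate_a between 0.028 and 0.044 m) or (x of plate_2_tab in the frame of gate_b between -0.068 and 0 m and y of plate_2_tab in the frame of gate_b between -0.012 and 0.012 m and z of plate_2_tab in the frame of gate_b between 0.028 and 0.044 m) or (x of plate_2_tab in the frame of gate_c between -0.068 and 0 m and y of plate_2_tab in the frame of gate_c between -0.012 and 0.012 m and z of plate_2_tab in the frame of gate_c between 0.028 and 0.044 m))), for 0.05 s.
3. then the second thickest is tried in a gate, at least 10 mm in (((x of plate_3_tab in the frame of gate_a between -0.068 and 0 m and y of plate_3_tab in the frame of gate_a between -0.012 and 0.012 m and z of plate_3_tab in the frame of gate_a between 0.028 and 0.044 m) or (x of plate_3_tab in the frame of gate_b between -0.068 and 0 m and y of plate_3_tab in the frame of gate_b between -0.012 and 0.012 m and z of plate_3_tab in the frame of gate_b between 0.028 and 0.044 m) or (x of plate_3_tab in the frame of gate_c between -0.068 and 0 m and y of plate_3_tab in the frame of gate_c between -0.012 and 0.012 m and z of plate_3_tab in the frame of gate_c between 0.028 and 0.044 m))), for 0.05 s.
At the end, for the whole second after the job is handed in: In every gate that is present lies the plate that fits it and lifts its tell-tale pin, flat, its nose no more than 5 mm short of the rear lip (19 to 28 mm inside the gate); every other plate lies flat in the tray; all at rest (((x of plate_1_tab in the frame of tray between -0.055 and 0.055 m and y of plate_1_tab in the frame of tray between -0.083 and 0.083 m and z of plate_1_tab in the frame of tray between 0.034 and 0.049 m and angle between plate_1_tab's own z axis and vertical below 0.15 rad) or ((x of plate_1_tab in the frame of gate_a between -0.059 and -0.05 m and y of plate_1_tab in the frame of gate_a between -0.012 and 0.012 m and z of plate_1_tab in the frame of gate_a between 0.028 and 0.044 m) and angle between plate_1_tab's own z axis and vertical below 0.1 rad) or ((x of plate_1_tab in the frame of gate_b between -0.059 and -0.05 m and y of plate_1_tab in the frame of gate_b between -0.012 and 0.012 m and z of plate_1_tab in the frame of gate_b between 0.028 and 0.044 m) and angle between plate_1_tab's own z axis and vertical below 0.1 rad) or ((x of plate_1_tab in the frame of gate_c between -0.059 and -0.05 m and y of plate_1_tab in the frame of gate_c between -0.012 and 0.012 m and z of plate_1_tab in the frame of gate_c between 0.028 and 0.044 m) and angle between plate_1_tab's own z axis and vertical below 0.1 rad)) and ((x of plate_2_tab in the frame of tray between -0.055 and 0.055 m and y of plate_2_tab in the frame of tray between -0.083 and 0.083 m and z of plate_2_tab in the frame of tray between 0.034 and 0.049 m and angle between plate_2_tab's own z axis and vertical below 0.15 rad) or ((x of plate_2_tab in the frame of gate_a between -0.059 and -0.05 m and y of plate_2_tab in the frame of gate_a between -0.012 and 0.012 m and z of plate_2_tab in the frame of gate_a between 0.028 and 0.044 m) and angle between plate_2_tab's own z axis and vertical below 0.1 rad) or ((x of plate_2_tab in the frame of gate_b between -0.059 and -0.05 m and y of plate_2_tab in the frame of gate_b between -0.012 and 0.012 m and z of plate_2_tab in the frame of gate_b between 0.028 and 0.044 m) and angle between plate_2_tab's own z axis and vertical below 0.1 rad) or ((x of plate_2_tab in the frame of gate_c between -0.059 and -0.05 m and y of plate_2_tab in the frame of gate_c between -0.012 and 0.012 m and z of plate_2_tab in the frame of gate_c between 0.028 and 0.044 m) and angle between plate_2_tab's own z axis and vertical below 0.1 rad)) and ((x of plate_3_tab in the frame of tray between -0.055 and 0.055 m and y of plate_3_tab in the frame of tray between -0.083 and 0.083 m and z of plate_3_tab in the frame of tray between 0.034 and 0.049 m and angle between plate_3_tab's own z axis and vertical below 0.15 rad) or ((x of plate_3_tab in the frame of gate_a between -0.059 and -0.05 m and y of plate_3_tab in the frame of gate_a between -0.012 and 0.012 m and z of plate_3_tab in the frame of gate_a between 0.028 and 0.044 m) and angle between plate_3_tab's own z axis and vertical below 0.1 rad) or ((x of plate_3_tab in the frame of gate_b between -0.059 and -0.05 m and y of plate_3_tab in the frame of gate_b between -0.012 and 0.012 m and z of plate_3_tab in the frame of gate_b between 0.028 and 0.044 m) and angle between plate_3_tab's own z axis and vertical below 0.1 rad) or ((x of plate_3_tab in the frame of gate_c between -0.059 and -0.05 m and y of plate_3_tab in the frame of gate_c between -0.012 and 0.012 m and z of plate_3_tab in the frame of gate_c between 0.028 and 0.044 m) and angle between plate_3_tab's own z axis and vertical below 0.1 rad)) and ((x of plate_4_tab in the frame of tray between -0.055 and 0.055 m and y of plate_4_tab in the frame of tray between -0.083 and 0.083 m and z of plate_4_tab in the frame of tray between 0.034 and 0.049 m and angle between plate_4_tab's own z axis and vertical below 0.15 rad) or ((x of plate_4_tab in the frame of gate_a between -0.059 and -0.05 m and y of plate_4_tab in the frame of gate_a between -0.012 and 0.012 m and z of plate_4_tab in the frame of gate_a between 0.028 and 0.044 m) and angle between plate_4_tab's own z axis and vertical below 0.1 rad) or ((x of plate_4_tab in the frame of gate_b between -0.059 and -0.05 m and y of plate_4_tab in the frame of gate_b between -0.012 and 0.012 m and z of plate_4_tab in the frame of gate_b between 0.028 and 0.044 m) and angle between plate_4_tab's own z axis and vertical below 0.1 rad) or ((x of plate_4_tab in the frame of gate_c between -0.059 and -0.05 m and y of plate_4_tab in the frame of gate_c between -0.012 and 0.012 m and z of plate_4_tab in the frame of gate_c between 0.028 and 0.044 m) and angle between plate_4_tab's own z axis and vertical below 0.1 rad)) and value of joint each of gate_a_pin, gate_b_pin, gate_c_pin above 0.001 m and (((x of plate_1_tab in the frame of gate_a between -0.059 and -0.05 m and y of plate_1_tab in the frame of gate_a between -0.012 and 0.012 m and z of plate_1_tab in the frame of gate_a between 0.028 and 0.044 m) and angle between plate_1_tab's own z axis and vertical below 0.1 rad) or ((x of plate_2_tab in the frame of gate_a between -0.059 and -0.05 m and y of plate_2_tab in the frame of gate_a between -0.012 and 0.012 m and z of plate_2_tab in the frame of gate_a between 0.028 and 0.044 m) and angle between plate_2_tab's own z axis and vertical below 0.1 rad) or ((x of plate_3_tab in the frame of gate_a between -0.059 and -0.05 m and y of plate_3_tab in the frame of gate_a between -0.012 and 0.012 m and z of plate_3_tab in the frame of gate_a between 0.028 and 0.044 m) and angle between plate_3_tab's own z axis and vertical below 0.1 rad) or ((x of plate_4_tab in the frame of gate_a between -0.059 and -0.05 m and y of plate_4_tab in the frame of gate_a between -0.012 and 0.012 m and z of plate_4_tab in the frame of gate_a between 0.028 and 0.044 m) and angle between plate_4_tab's own z axis and vertical below 0.1 rad)) and (((x of plate_1_tab in the frame of gate_b between -0.059 and -0.05 m and y of plate_1_tab in the frame of gate_b between -0.012 and 0.012 m and z of plate_1_tab in the frame of gate_b between 0.028 and 0.044 m) and angle between plate_1_tab's own z axis and vertical below 0.1 rad) or ((x of plate_2_tab in the frame of gate_b between -0.059 and -0.05 m and y of plate_2_tab in the frame of gate_b between -0.012 and 0.012 m and z of plate_2_tab in the frame of gate_b between 0.028 and 0.044 m) and angle between plate_2_tab's own z axis and vertical below 0.1 rad) or ((x of plate_3_tab in the frame of gate_b between -0.059 and -0.05 m and y of plate_3_tab in the frame of gate_b between -0.012 and 0.012 m and z of plate_3_tab in the frame of gate_b between 0.028 and 0.044 m) and angle between plate_3_tab's own z axis and vertical below 0.1 rad) or ((x of plate_4_tab in the frame of gate_b between -0.059 and -0.05 m and y of plate_4_tab in the frame of gate_b between -0.012 and 0.012 m and z of plate_4_tab in the frame of gate_b between 0.028 and 0.044 m) and angle between plate_4_tab's own z axis and vertical below 0.1 rad)) and (((x of plate_1_tab in the frame of gate_c between -0.059 and -0.05 m and y of plate_1_tab in the frame of gate_c between -0.012 and 0.012 m and z of plate_1_tab in the frame of gate_c between 0.028 and 0.044 m) and angle between plate_1_tab's own z axis and vertical below 0.1 rad) or ((x of plate_2_tab in the frame of gate_c between -0.059 and -0.05 m and y of plate_2_tab in the frame of gate_c between -0.012 and 0.012 m and z of plate_2_tab in the frame of gate_c between 0.028 and 0.044 m) and angle between plate_2_tab's own z axis and vertical below 0.1 rad) or ((x of plate_3_tab in the frame of gate_c between -0.059 and -0.05 m and y of plate_3_tab in the frame of gate_c between -0.012 and 0.012 m and z of plate_3_tab in the frame of gate_c between 0.028 and 0.044 m) and angle between plate_3_tab's own z axis and vertical below 0.1 rad) or ((x of plate_4_tab in the frame of gate_c between -0.059 and -0.05 m and y of plate_4_tab in the frame of gate_c between -0.012 and 0.012 m and z of plate_4_tab in the frame of gate_c between 0.028 and 0.044 m) and angle between plate_4_tab's own z axis and vertical below 0.1 rad)) and linear speed of each of plate_1, plate_2, plate_3, plate_4 below 0.02 m/s); the robot touches nothing.
It fails at once if a bystander (loupe, vial, eraser, large sherd) is moved more than 3 cm (distance of any of loupe, vial, eraser, sherd_big from where it was at the start of the episode above 0.03 m).
It fails at once if a gate is moved more than 3 cm (distance of any of gate_a, gate_b, gate_c from where it was at the start of the episode above 0.03 m).
Of gate_a, gate_b, gate_c only 2 to 3 are there at a start; the rules pass over those that are not, and their reading is None.
At some moment in a run one of plate_1, plate_2, plate_3, plate_4 may be knocked a few centimetres aside while the robot is not near it.
Once in a run the grip may slacken for a moment while it holds something.
It also fails if it takes over 210 s, if anything falls off the work surface, if the arm or the gripper's body presses on something with over 40 N, if the wrist force passes 120 N, or if a joint passes its speed limit or range.

ROBOT

A 7-joint arm with a two-finger parallel gripper is mounted at the origin on a cart in front of the work surface, level with it; the furniture and walls round the work are solid. World frame = base frame: x ahead of the robot, y to its left, z up, the work surface at z = 0. Lengths are in m, angles in degrees, forces in N, time in s.
With the tool pointing down it reaches from about 0.425 to 1.025 m from the base axis. Payload 9.4 kg.
Tool frame: the origin (TCP) lies between the finger pads; the fingertips stand 19 mm ahead of it and the grasp point (between the pads) is the TCP; y points along the fingers, x is the direction in which the jaws open and shut, and the axes are right-handed (so a half turn about y gives the same grasp; the last joint's range is limited). The gripper opens to 93 mm and grips with 3 to 60 N. Pads are 15 mm wide; open, the fingers measure 128 mm over their backs; the gripper's body (75 mm by 188 mm) begins 65 mm behind the grasp point.
Start: joints at [-69.884, 34.337, -0.143, 91.639, 0.103, 54.024, -4.572], TCP at [0.301, 0.66, 0.238] pointing down, gripper open.
Joint ranges: [-147.43, 147.43], [-19.82, 112.94], [-74.19, 73.91], [6.32, 146.72], [-59.91, 239.91], [6.04, 106.73], [-150.56, 150.56]. Speed limits (degrees/s): [127.2, 127.2, 172.46, 172.46, 180, 180, 180].

INTERFACE

Orientations are given as [roll, pitch, yaw] about the fixed x, y, z axes, in that order (R = Rz(yaw) Ry(pitch) Rx(roll)).
In Python, from cell import r, viewer, order, spotter gives the robot as it stands. The module is installed in compiled form; this text tells all that it offers.
- The arm moves only by the tool drive_tool, never from a script. Its argument "commands" is one flat list of numbers, 7 for each row, row after row: the turn, a rotation vector about the tool's x, y, z in rad, then the shift along the tool's x, y, z in mm, then the opening, from 0 (shut) to 1 (fully open). A call has 1 to 12 rows; each row shifts and turns the commanded pose from where the row before left it, along the tool's axes as they then stand; what a row does not reach is not made up. A row lasts 1/8 s, in which the tool goes at most 62.5 mm and 10.7 degrees, less where a joint would pass 70% of its speed; a pose out of reach is approached as far as the arm can. A call is refused whole if a number of a shift passes 62.5 or a number of a turn 0.188, either way. A call with a gripper value outside its range is refused whole. The fingers move at their own pace and stop on an object; "force" is the grip in N (left out, the last holds). Time passes only in rows, so rows that do not move let the fingers close. It gives the time, the measured TCP pose, the force and the opening at its end, in the units of the state.
- r.observe(): the state, without advancing time (a new reading comes with each control period).
- viewer.capture(name): name is "scene" or "top" or "wrist"; returns a dict with "frame" (400x640x3 uint8, blue, green, red), "depth" (400x640 float32, m along the optical axis (not along the pixel's ray), 0 where there is no reading), "fx", "fy", "cx", "cy" (pixels), "cam_to_world" (4x4, takes a point from camera to world coordinates); the wrist camera has in their place "tool_from_camera" (4x4, takes a point from camera to tool coordinates, whose origin is the TCP and whose axes are the tool frame's). Camera axes: x right, y down, z forward; pixel columns grow to the right and rows downward; lengths in m; the calibration is good to about 2 mm. A picture is of the moment at which its call begins: read the wrist's pose just before it.
- order.sign_off(): hands the job in, once; it reports no verdict.
Trained networks look in the newest picture that a camera, given by its name, has taken for a name from the list of things; names that differ only in an ending like _2 or _b are one class to them, and where a whole thing is asked for, a point or a joint stands for the part that bears it (a point fixed in the world has none). Each returns a list of dicts, best first, with "conf" (0 to 1); they miss things now and then, are a little off and sometimes report something else, mostly with a low value. They report only what shows in the picture. A call takes as long as a camera call. They do not tell look-alikes from the thing itself.
- spotter.silhouettes(camera, label): "mask" (400x640 bool, what is visible of it).
- spotter.place_of(camera, label): "centre" ([x, y, z] in m, in world coordinates, good to about 4 mm: a listed point, or the origin of a listed thing).
The state is a dict: "clock": time; "q": joint angles; "qd": joint speeds; "effort": joint torques, N m; "tool_pos": TCP position; "ee_rot": TCP orientation; "ft_force": force on the tool from outside, world axes, zero at the start; "ft_torque": the same for the moment, N m; "opening": finger opening in m.
Only numpy, scipy, OpenCV 4.12 (cv2) and the standard library are available. Lean on these libraries where they do the work, as an engineer would, in place of code of your own. Each camera call takes 0.05 s, during which the arm holds its last target. There are 200 camera calls.

## Working session

There is one attempt and no reset: what is moved stays moved. The work goes in short steps, Python scripts to look and compute and a tool call to move; the robot and the scene stay as the last step left them, time stands still between calls to the robot, and variables do not carry over. Pictures are saved under pics/ and viewed, about 12 in all and at most 16, crops included, and the job is handed in when it is done.

Besides the shell and the picture viewer there is one more tool, called by a JSON object that holds its "api" and its "payload". drive_tool: Moves the arm, as the interface text tells. Its arguments: {"type":"object","properties":{"commands":{"type":"array"},"force":{"type":"number"}},"required":["commands"]}

```bash
mkdir -p pics; cat > h.py <<'E'
import numpy as np, cv2
from cell import r, viewer, order, spotter
def cap(n,save=None):
    s=r.observe(); c=viewer.capture(n)
    if 'cam_to_world' in c: T=np.array(c['cam_to_world'])
    else:
        from scipy.spatial.transform import Rotation as R
        A=np.eye(4); A[:3,:3]=R.from_euler('xyz',s['ee_rot'],degrees=True).as_matrix(); A[:3,3]=s['tool_pos']
        T=A@np.array(c['tool_from_camera'])
    d=c['depth']; v,u=np.mgrid[:400,:640]
    P=np.stack([(u-c['cx'])/c['fx']*d,(v-c['cy'])/c['fy']*d,d],-1)
    W=P@T[:3,:3].T+T[:3,3]; W[d==0]=np.nan
    if save: cv2.imwrite('pics/'+save,c['frame'])
    return c,W,T
E
python3 - <<'E'
from h import *
print(r.observe())
for n in ['scene','top']:
    c,W,T=cap(n,n+'0.png'); print(n,T.round(3).tolist(),c['fx'],c['cx'],c['cy'])
    for l in ['plate_1_tab','gate_a','tray','loupe','vial','eraser','sherd_big']:
        print(l,[(np.round(x['centre'],3).tolist(),round(x['conf'],2)) for x in spotter.place_of(n,l)])
E
```

```text
{'clock': 0.0, 'q': array([-69.88291336,  34.38456054,  -0.14599649,  91.67899843,
         0.10410181,  54.02375628,  -4.57203686]), 'qd': array([-0.01203778,  0.01900279, -0.14063195, -0.07799631, -0.02275956,
       -0.02379569,  0.04698388]), 'effort': array([-1.35332386e-03, -7.65065503e+01,  1.49674974e+00, -2.52349520e+01,
       -5.24842122e-02,  1.65837369e-02,  1.53723545e-04]), 'tool_pos': array([0.30061763, 0.65925158, 0.23677137]), 'ee_rot': array([-9.00086460e+01,  8.67722926e-02,  6.54926374e+01]), 'ft_force': array([0.48318935, 0.54928182, 0.47209549]), 'ft_torque': array([ 0.00939671,  0.023668  , -0.03344341]), 'opening': 0.09318783506605023}
scene [[0.453, -0.584, 0.673, -0.149], [-0.891, -0.279, 0.358, -0.573], [-0.021, -0.762, -0.647, 0.662], [0.0, 0.0, 0.0, 1.0]] 482.1587742370073 320.69740408006277 202.36249894523684
plate_1_tab [([0.467, -0.365, 0.043], 0.94)]
gate_a [([0.544, -0.146, -0.001], 0.84), ([0.562, -0.241, 0.001], 0.81)]
tray [([0.488, -0.382, -0.0], 0.84)]
loupe [([0.352, -0.185, 0.003], 0.71)]
vial [([0.612, -0.391, -0.003], 0.87), ([0.486, -0.378, 0.004], 0.53)]
eraser [([0.318, -0.232, -0.003], 0.52)]
sherd_big [([0.606, -0.468, 0.0], 0.69)]
top [[-0.029, -0.997, 0.067, 0.415], [-1.0, 0.029, -0.003, -0.241], [0.001, -0.067, -0.998, 0.922], [0.0, 0.0, 0.0, 1.0]] 380.747311328303 320.882207583693 195.1737426745423
plate_1_tab [([0.46, -0.359, 0.039], 0.83)]
gate_a [([0.562, -0.244, -0.003], 0.71), ([0.543, -0.153, -0.001], 0.59)]
tray [([0.485, -0.385, -0.0], 0.94)]
loupe [([0.347, -0.184, -0.003], 0.73)]
vial [([0.61, -0.386, 0.002], 0.62), ([0.319, -0.238, -0.001], 0.45)]
eraser [([0.544, -0.146, -0.0], 0.71), ([0.319, -0.237, -0.0], 0.64)]
sherd_big [([0.606, -0.463, -0.0], 0.95)]
```

View pics/scene0.png

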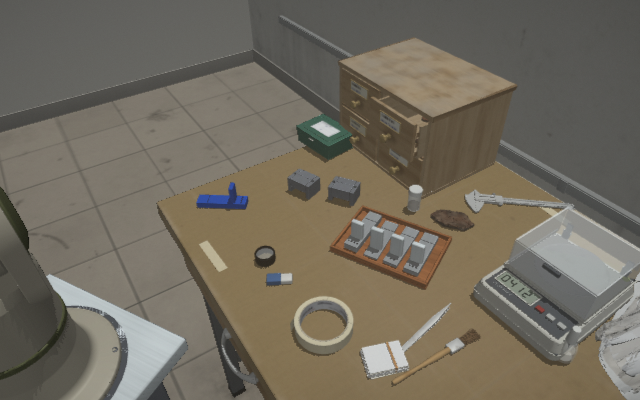

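View pics/top0.png

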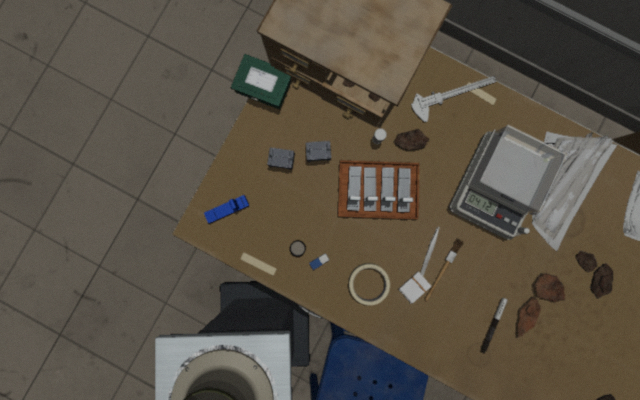

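The two pictures show two gates, at top pixels (281,158) and (318,151), and the tray with four plates at top pixel (378,190). The blue block at (226,209) is the look-alike to leave alone. The loupe is at (298,248), the eraser at (319,262), the vial at (380,134) and the sherd at (410,140). Next I'll measure the orientations.

```bash
python3 - <<'E'
from h import *
for n in ['scene','top']:
    c,W,T=cap(n)
    ok=np.isfinite(W[...,2])
    g=ok&(W[...,2]<.004)&(W[...,2]>-.01)&(np.hypot(W[...,0]-.5,W[...,1]+.3)<.3)
    print(n,'table z',np.median(W[...,2][g]), W[...,2][g].std())
    for l in ['gate_a','tray','plate_1_tab']:
        for m in spotter.silhouettes(n,l)[:5]:
            k=m['mask']&ok
            p=W[k]; z=p[:,2]
            hi=p[z>(.03 if l=='gate_a' else .01 if l=='tray' else .04)]
            if l=='gate_a': hi=hi[hi[:,2]<.045]
            if len(hi)<8: continue
            rc=cv2.minAreaRect((hi[:,:2]*1000).astype(np.float32))
            print(l,round(m['conf'],2),k.sum(),'zmed',z.mean().round(3),'rect',np.round(rc[0],1),np.round(rc[1],1),round(rc[2],1),'hi z',np.median(hi[:,2]).round(4))
    # cabinet obstacles: tall points near gates
    t=ok&(W[...,2]>.07)&(W[...,0]<.8)&(W[...,0]>.4)&(W[...,1]>-.6)&(W[...,1]<.1)
    q=W[t]
    for y0 in np.arange(-.6,.1,.05):
        s=q[(q[:,1]>=y0)&(q[:,1]<y0+.05)]
        if len(s)>5: print('tall y',y0.round(2),'min x',np.percentile(s[:,0],2).round(3))
E
python3 - <<'E'
import cv2
a=cv2.imread('pics/scene0.png')[150:300,270:470]; b=cv2.imread('pics/top0.png')[120:230,250:430]
cv2.imwrite('pics/crop1.png',cv2.vconcat([cv2.resize(a,(640,480),interpolation=cv2.INTER_CUBIC)[:300],cv2.resize(a,(640,480))[300:],][:1]+[cv2.resize(b,(640,290),interpolation=cv2.INTER_CUBIC)]))
E
```

```text
scene table z -0.0003206045217826192 0.001331672145069438
gate_a 0.85 603 zmed 0.028 rect [ 576.9 -244.5] [45.4 56.5] 1.3 hi z 0.0345
gate_a 0.83 587 zmed 0.027 rect [ 561.3 -155.1] [58.8 43.4] 80.8 hi z 0.0343
tray 0.86 2533 zmed 0.007 rect [ 483.  -385.5] [191.7 139.5] 86.2 hi z 0.0125
plate_1_tab 0.86 734 zmed 0.019 rect [ 457.8 -372. ] [39.3 13.8] 80.6 hi z 0.0508
tall y -0.6 min x 0.482
tall y -0.5 min x 0.73
tall y -0.45 min x 0.645
tall y -0.4 min x 0.612
tall y -0.35 min x 0.622
tall y -0.3 min x 0.65
tall y -0.25 min x 0.717
tall y -0.2 min x 0.727
tall y -0.15 min x 0.773
top table z 0.0010650865773689233 0.0015004610435558126
gate_a 0.86 465 zmed 0.035 rect [ 564.7 -150.7] [57.6 42. ] 80.5 hi z 0.0365
gate_a 0.85 479 zmed 0.035 rect [ 579.9 -239.5] [42.7 57.7] 2.9 hi z 0.0366
gate_a 0.36 495 zmed 0.015 rect [ 458.9 -356.9] [21.3  6.4] 63.2 hi z 0.0345
tray 0.76 2330 zmed 0.008 rect [ 485.1 -381.5] [192.5 135.9] 86.4 hi z 0.0142
plate_1_tab 0.92 526 zmed 0.015 rect [ 461.5 -359.7] [23.7  7. ] 88.5 hi z 0.0569
tall y -0.6 min x 0.483
tall y -0.5 min x 0.737
tall y -0.45 min x 0.658
tall y -0.4 min x 0.616
tall y -0.35 min x 0.625
tall y -0.3 min x 0.651
tall y -0.25 min x 0.717
tall y -0.2 min x 0.731
tall y -0.15 min x 0.773
```

View pics/crop1.png

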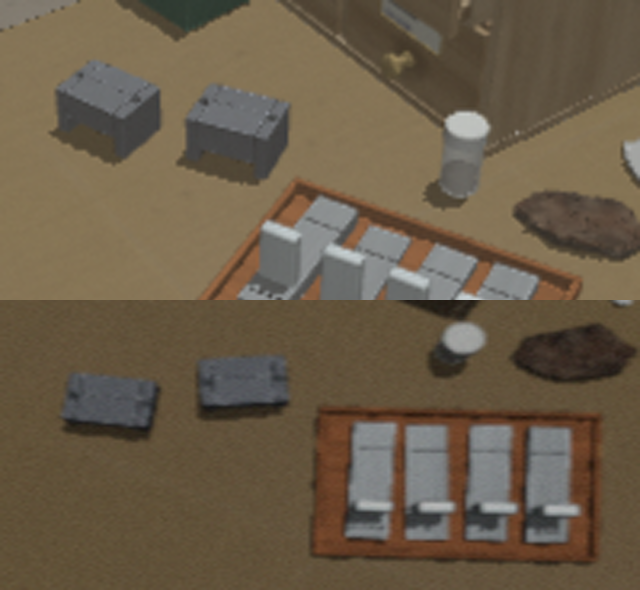

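The gates open towards the robot. I estimate the left one at (0.565,-0.151) with yaw about -9.5°, and the right one at (0.580,-0.241) with yaw about +2°. The tray's yaw is about -3.6°. I'm swinging the wrist camera over the tray now.

{"api": "drive_tool", "payload": {"commands": [0,0,0,-42,-25,0,0.4,0,0,0,-42,-25,0,0.4,0,0,0,-41,-25,0,0.4,0,0.102,0,-3,0,-61,0.4,0,0.102,0,-3,0,-61,0.4,0,0.102,0,-3,0,-61,0.4,0,0.102,0,-3,0,-61,0.4,0,0.102,0,-3,0,-61,0.4,0,0.102,0,-3,0,-61,0.4,0,0.102,0,-3,0,-61,0.4,0,0.102,0,-3,0,-61,0.4,0,0.102,0,-3,0,-61,0.4], "force": 25}}

```text
clock: 2.7
tool_pos: [0.5859, 0.1334, 0.3128]
ee_rot: [-90.0, -0.0, 12.7]
ft_force: [1.4, -0.6, -0.9]
opening: 0.037
```

{"api": "drive_tool", "payload": {"commands": [0,0.102,0,-3,0,-61,0.4,0,0.102,0,-3,0,-61,0.4,0,0.102,0,-3,0,-61,0.4,0,0.102,0,-3,0,-61,0.4,0,0.102,0,-3,0,-61,0.4,0,0.102,0,-3,0,-61,0.4,0,0.102,0,-3,0,-61,0.4,0,-0.15,0,0,0,0,0.4,0,-0.15,0,0,0,0,0.4,0,-0.15,0,0,0,0,0.4,0,-0.15,0,0,0,0,0.4]}}

```text
clock: 4.08
tool_pos: [0.5308, -0.28, 0.3128]
ee_rot: [-90.0, -0.0, 6.6]
ft_force: [0.1, 0.8, 0.4]
opening: 0.0373
```

```bash
cat >> h.py <<'E'
def plan(x,y,z,yaw,rows=None):
    s=r.observe(); p=np.array(s['tool_pos']); t=np.radians(s['ee_rot'][2])
    d=(np.array([x,y,z])-p)*1000; c,sn=np.cos(t),np.sin(t)
    print('plan: shift x %.1f y %.1f z %.1f  turn_y %.3f'%(d[0]*c+d[1]*sn,-d[2],-d[0]*sn+d[1]*c,-np.radians(yaw-s['ee_rot'][2])))
E
python3 - <<'E'
from h import *
c,W,T=cap('wrist','w1.png'); print(T.round(3).tolist(),c['fx'],r.observe()['q'].round(1))
for l in ['plate_1_tab','gate_a','tray']:
    print(l,[(np.round(x['centre'],3).tolist(),round(x['conf'],2)) for x in spotter.place_of('wrist',l)])
E
```

```text
[[0.993, 0.111, 0.031, 0.521], [0.116, -0.958, -0.263, -0.208], [0.0, 0.265, -0.964, 0.461], [0.0, 0.0, 0.0, 1.0]] 331.4135967213755 [  6.   22.3  23.1 104.7 -10.5  55.1  40.7]
plate_1_tab [([0.458, -0.361, 0.043], 0.88)]
gate_a [([0.56, -0.238, -0.001], 0.87), ([0.548, -0.148, 0.0], 0.61)]
tray [([0.488, -0.382, -0.001], 0.67)]
```

View pics/w1.png

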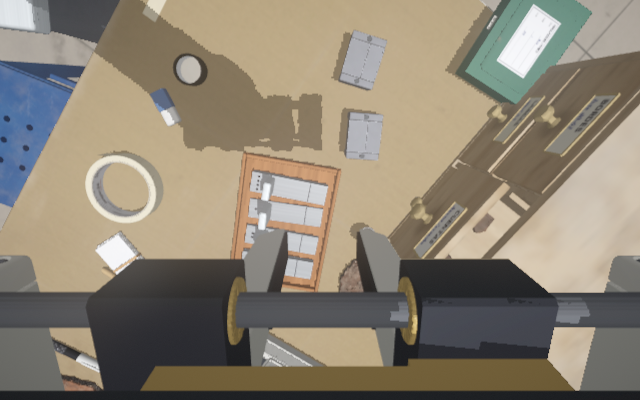

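The wrist picture shows the tray at (290,220), the plates' tail punch marks at the left end, and the gates at (363,60) and (364,136). I'll move so the camera is over the tray.

{"api": "drive_tool", "payload": {"commands": [0,0,0,-19,8,-53,0.4,0,0,0,-19,8,-53,0.4,0,0,0,-19,8,-53,0.4,0,0.178,0,-19,8,-53,0.4,0,0,0,0,0,0,0.4,0,0,0,0,0,0,0.4]}}

```text
clock: 5.03
tool_pos: [0.4791, -0.4984, 0.2802]
ee_rot: [-90.0, 0.0, -3.9]
ft_force: [0.4, 0.6, -0.2]
opening: 0.037
```

```bash
python3 - <<'E'
from h import *
print(r.observe()['tool_pos'],r.observe()['ee_rot'])
c,W,T=cap('wrist','w2.png')
cv2.imwrite('pics/w2c.png',cv2.resize(c['frame'][40:300,150:500],(800,594),interpolation=cv2.INTER_CUBIC))
x,y,z=W[...,0],W[...,1],W[...,2]
g=np.isfinite(z)&(abs(z)<.006)
print('table',np.median(z[g]))
# tabs: z > .04 in tray area
t=(np.isfinite(z)&(z>.042)&(z<.07)&(abs(x-.46)<.08)&(abs(y+.38)<.1)).astype(np.uint8)
n,L,st,ce=cv2.connectedComponentsWithStats(t)
for i in range(1,n):
    if st[i,4]<30: continue
    p=W[L==i]; rc=cv2.minAreaRect((p[:,:2]*1000).astype(np.float32))
    print('tab',st[i,4],np.round(rc[0],1),np.round(rc[1],1),round(rc[2],1),'topz',np.percentile(p[:,2],80).round(4))
# plate tops along strip ahead of tab
a=np.radians(-3.6); u=(x-.4855)*np.cos(a)+(y+.382)*np.sin(a); v=-(x-.4855)*np.sin(a)+(y+.382)*np.cos(a)
for v0 in (-60,-20,20,60):
    k=np.isfinite(z)&(abs(v-v0/1000)<.009)&(u>.0)&(u<.025); print(v0,'plate top',k.sum(),np.median(z[k]).round(4))
k=np.isfinite(z)&(abs(u)<.03)&((abs(abs(v)-.04)<.002)|(abs(v)<.002)); print('floor',np.median(z[k]))
# scene gates front lip
c,W,T=cap('scene')
for (gx,gy,yaw) in [(.5445,-.147,-9.5),(.5585,-.2415,2.)]:
    a=np.radians(yaw); p=W.reshape(-1,3); p=p[np.isfinite(p[:,2])]
    u=(p[:,0]-gx)*np.cos(a)+(p[:,1]-gy)*np.sin(a); v=-(p[:,0]-gx)*np.sin(a)+(p[:,1]-gy)*np.cos(a)
    k=(abs(v)<.014)&(abs(u)<.006)&(p[:,2]>.004)&(p[:,2]<.033)
    print('front lip z pctl',k.sum(),np.percentile(p[k,2],[2,5,10,50]).round(4), 'u',np.median(u[k]).round(4))
E
```

```text
[ 0.47906631 -0.49838284  0.28021386] [-8.99526540e+01  2.58369550e-02 -3.86303615e+00]
table 0.0017946390494517073
tab 155 [ 463.2 -329. ] [11.5  9.1] 85.0 topz 0.0586
tab 266 [ 461.2 -362.7] [23.5 10. ] 87.7 topz 0.0586
tab 232 [ 459.3 -402.1] [23.4 10.1] 86.3 topz 0.0586
tab 218 [ 456.3 -442.2] [23.7  9.6] 86.0 topz 0.0585
-60 plate top 313 0.0172
-20 plate top 339 0.0143
20 plate top 355 0.0111
60 plate top 367 0.0203
floor 0.006252554307998537
front lip z pctl 70 [0.0146 0.0152 0.0162 0.0235] u -0.0012
front lip z pctl 99 [0.0113 0.0119 0.0139 0.0225] u -0.0011
```

View pics/w2c.png

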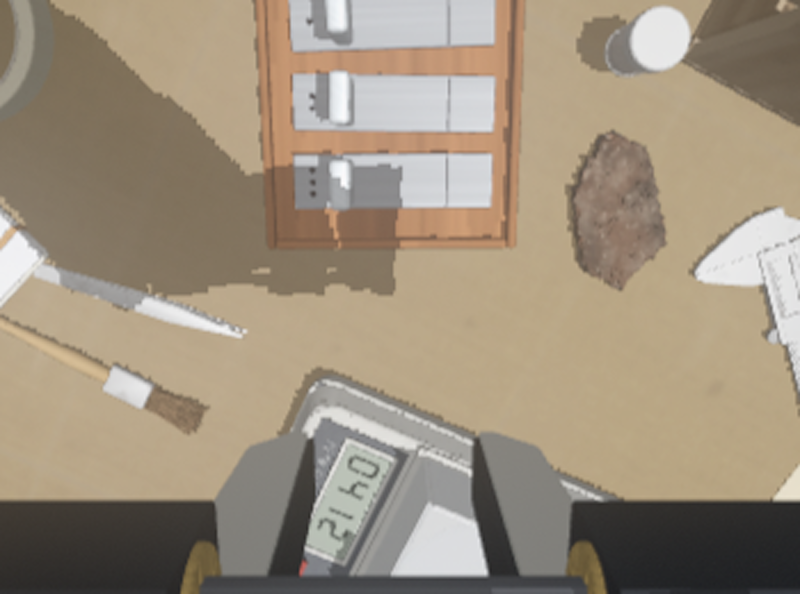

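The plate tops stand 5, 8, 11 and 14 mm above the tray floor. That makes the row at v=20 plate 1, v=-20 plate 2, v=-60 plate 3 (three marks, crop 312,182) and v=60 plate 4. The front lips suggest the right gate is about 12 mm, so plate 3, and the left about 15 mm, so plate 4. I'll confirm that by trying them. Now grasping plate 1.

{"api": "drive_tool", "payload": {"commands": [0,0,0,-6.8,30,33.8,0.35,0,0,0,-6.8,30,33.8,0.35,0,0,0,-6.8,30,33.8,0.35,0,0,0,-6.8,30,33.8,0.35,0,0,0,0,35,0,0.35,0,0,0,0,35,0,0.35,0,0,0,0,35,0,0.35,0,0,0,0,14,0,0.35,0,0,0,0,0,0,0.35]}}

```text
clock: 6.25
tool_pos: [0.4609, -0.3617, 0.0416]
ee_rot: [-90.0, 0.0, -3.8]
ft_force: [-1.0, -0.4, -1.0]
opening: 0.0327
```

{"api": "drive_tool", "payload": {"commands": [0,0,0,0,0,0,0,0,0,0,0,0,0,0,0,0,0,0,0,0,0,0,0,0,0,0,0,0,0,0,0,0,0,0,0], "force": 25}}

```text
clock: 6.88
tool_pos: [0.4612, -0.3627, 0.0426]
ee_rot: [-90.0, -0.1, -3.8]
ft_force: [-0.2, 0.9, 7.5]
opening: 0.0097
```

```bash
python3 - <<'E'
from h import *
s=r.observe(); print(s['tool_pos'],s['ee_rot'],s['opening'],s['ft_force'])
# refined gate poses from scene & top
for n in ['top','scene']:
    c,W,T=cap(n)
    p=W.reshape(-1,3); p=p[np.isfinite(p[:,2])]
    for gx,gy in [(.565,-.151),(.579,-.242)]:
        q=p[(np.hypot(p[:,0]-gx,p[:,1]-gy)<.042)&(p[:,2]>.0305)&(p[:,2]<.041)]
        rc=cv2.minAreaRect((q[:,:2]*1000).astype(np.float32)); print(n,len(q),np.round(rc[0],1),np.round(rc[1],1),round(rc[2],1))
E
```

```text
[ 0.46115627 -0.36265533  0.04258253] [-9.00306152e+01 -8.39033271e-02 -3.84360693e+00] 0.009652956279667804 [-0.23256117  0.89490859  7.47871751]
top 446 [ 564.8 -150.2] [57.8 42. ] 79.9
top 442 [ 579.9 -239.4] [42.1 57.6] 2.9
scene 359 [ 562.1 -153.8] [60.5 44.3] 79.9
scene 383 [ 577.5 -243.1] [46.8 58.7] 4.4
```

{"api": "drive_tool", "payload": {"commands": [0,0,0,0,-40,0,0,0,0,0,0,-40,0,0,0,0,0,-2,0,38.5,0,0,0,0,-2,0,38.5,0,0,-0.119,0,-2,0,38.5,0,0,0,0,0,0,0,0,0,0,0,0,40,0,0,0,0,0,0,30,0,0,0,0,0,0,0,0,0]}}

```text
clock: 8.1
tool_pos: [0.4614, -0.2474, 0.0503]
ee_rot: [-89.9, 0.2, 2.9]
ft_force: [0.0, -0.2, -1.0]
opening: 0.01
```

```bash
python3 - <<'E'
from h import *
s=r.observe(); print(s['tool_pos'],s['ee_rot'],s['opening'],s['ft_force'])
plan(.4631,-.247,.0375,3)
c,W,T=cap('top'); c2,W2,T2=cap('wrist')
cv2.imwrite('pics/p1.png',cv2.vconcat([cv2.resize(c['frame'][100:240,240:440],(640,448)),c2['frame'][0:150]]))
k=np.isfinite(W2[...,2])&(W2[...,2]>.031)&(W2[...,2]<.041)&(W2[...,0]>.545)&(W2[...,0]<.61)
for y0,y1 in [(-.285,-.2),(-.195,-.11)]:
    q=W2[k&(W2[...,1]>y0)&(W2[...,1]<y1)]
    if len(q)>20:
        rc=cv2.minAreaRect((q[:,:2]*1000).astype(np.float32)); print('wrist gate',len(q),np.round(rc[0],1),np.round(rc[1],1),round(rc[2],1))
E
```

```text
[ 0.46136535 -0.24740712  0.05027799] [-89.9413969    0.15772788   2.85419412] 0.00996893792117882 [ 0.03005192 -0.18039825 -0.95592679]
plan: shift x 1.8 y 12.8 z 0.3  turn_y -0.003
wrist gate 8711 [ 579.1 -241. ] [44.1 58. ] 3.0
wrist gate 11391 [ 564.3 -152.4] [58.1 43.3] 80.8
```

View pics/p1.png

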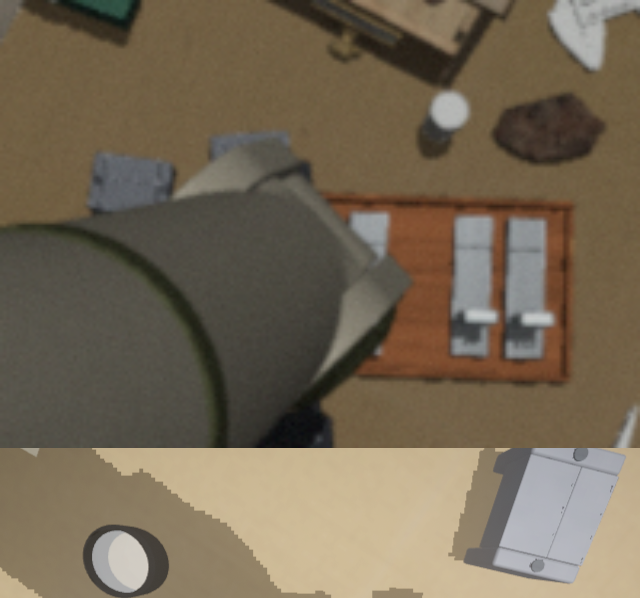

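Plate 1 is held, and the wrist view gives sharper gate poses: right (579.1,-241.0) with yaw 3.0°, left (564.3,-152.4) with yaw -9.2°. I'll set the plate on the table, regrip it flat, and slide it in.

{"api": "drive_tool", "payload": {"commands": [0,0,0,2,8,0,0,0,0,0,0,4,0,0,0,0,0,0,0,0,0,0,0,0,0,0,0,0.25,0,0,0,0,0,0,0.25,0,0,0,0,0,0,0.25,0,0,0,0,0,0,0,0,0,0,0,0,0,0,0,0,0,0,0,0,0,0,0,0,0,0,0,0]}}

```text
clock: 9.45
tool_pos: [0.4644, -0.2466, 0.0397]
ee_rot: [-90.0, -0.0, 3.0]
ft_force: [0.3, -0.8, 1.8]
opening: 0.01
```

{"api": "drive_tool", "payload": {"commands": [0,0,0,8,0,0,0,0,0,0,8,0,0,0,0,0,0,8,0,0,0,0,0,0,8,0,0,0,0,0,0,0,0,0,0]}}

```text
clock: 10.07
tool_pos: [0.4979, -0.2448, 0.0397]
ee_rot: [-90.0, -0.1, 3.0]
ft_force: [1.1, 0.9, 2.9]
opening: 0.0099
```

{"api": "drive_tool", "payload": {"commands": [0,0,0,5,0,0,0,0,0,0,4,0,0,0,0,0,0,4,0,0,0,0,0,0,3,0,0,0,0,0,0,0,0,0,0]}}

```text
clock: 10.7
tool_pos: [0.5126, -0.2442, 0.0397]
ee_rot: [-90.0, -0.0, 3.0]
ft_force: [-1.2, -0.6, 4.3]
opening: 0.0097
```

```bash
python3 - <<'E'
from h import *
s=r.observe(); print(s['tool_pos'],s['ee_rot'],s['opening'],s['ft_force'])
c2,W2,T2=cap('wrist'); cv2.imwrite('pics/p1b.png',c2['frame'][0:330])
k=np.isfinite(W2[...,2])&(W2[...,2]>.031)&(W2[...,2]<.041)&(W2[...,0]>.545)&(W2[...,0]<.61)
for y0,y1 in [(-.285,-.2),(-.195,-.11)]:
    q=W2[k&(W2[...,1]>y0)&(W2[...,1]<y1)]
    if len(q)>20:
        rc=cv2.minAreaRect((q[:,:2]*1000).astype(np.float32)); print('wrist gate',len(q),np.round(rc[0],1),np.round(rc[1],1),round(rc[2],1))
E
```

```text
[ 0.51261131 -0.24416935  0.03968618] [-9.00089872e+01 -1.66472308e-02  2.98381584e+00] 0.009715844328790605 [-1.18597538 -0.56014039  4.31847858]
wrist gate 6351 [ 578.9 -236.7] [42.8 49.4] 2.3
wrist gate 12576 [ 564.8 -153.1] [57.8 43. ] 82.7
```

View pics/p1b.png

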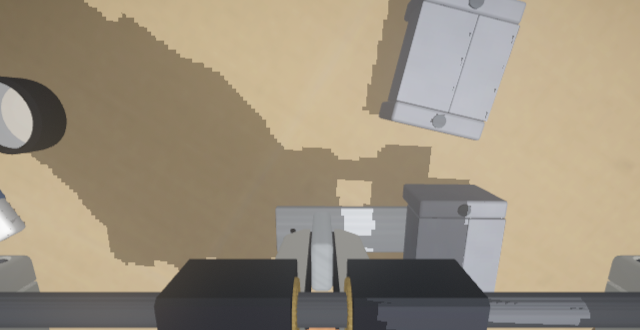

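Plate 1 ran 32 mm in with no stop force, so the right gate is larger than plate 1. I'll withdraw it and put it back in its tray slot.

{"api": "drive_tool", "payload": {"commands": [0,0,0,-14,0,0,0,0,0,0,-20,0,0,0,0,0,0,-21,0,0,0,0,0,0,0,-45,0,0,0,0,0,0,-40,0,0,0,0,0,-0.8,0,-38.5,0,0,0,0,-0.8,0,-38.5,0,0,0.119,0,-0.8,0,-38.5,0,0,0,0,0,20,0,0,0,0,0,0,30,0,0,0,0,0,0,20,0,0,0,0,0,0,6,0,0]}}

```text
clock: 12.25
tool_pos: [0.4597, -0.3619, 0.0472]
ee_rot: [-89.9, 0.1, -3.9]
ft_force: [-0.4, 0.3, -1.5]
opening: 0.0097
```

{"api": "drive_tool", "payload": {"commands": [0,0,0,0,2,0,0,0,0,0,0,0,0,0,0,0,0,0,0,0,0]}}

```text
clock: 12.62
tool_pos: [0.4613, -0.3626, 0.0473]
ee_rot: [-90.0, -0.1, -3.8]
ft_force: [0.3, -0.2, -1.0]
opening: 0.01
```

{"api": "drive_tool", "payload": {"commands": [0,0,0,0,2,0,0,0,0,0,0,0,0,0,0,0,0,0,0,0,0.35,0,0,0,0,0,0,0.35,0,0,0,0,0,0,0.35,0,0,0,0,-45,0,0.35,0,0,0,0,0,0,0.35,0,0,0,0,0,-39.5,0.35,0,0,0,0,0,0,0.35,0,0,0,0,30,0,0.35,0,0,0,0,19,0,0.35,0,0,0,0,0,0,0.35]}}

```text
clock: 14.12
tool_pos: [0.4576, -0.4008, 0.039]
ee_rot: [-89.9, 0.1, -3.8]
ft_force: [0.4, -0.0, 0.5]
opening: 0.0324
```

```bash
cat >> h.py <<'E'
def tabs(W,x0=.46,y0=-.38,hx=.08,hy=.1):
    x,y,z=W[...,0],W[...,1],W[...,2]
    t=(np.isfinite(z)&(z>.042)&(z<.07)&(abs(x-x0)<hx)&(abs(y-y0)<hy)).astype(np.uint8)
    n,L,st,ce=cv2.connectedComponentsWithStats(t)
    for i in range(1,n):
        if st[i,4]<12: continue
        p=W[L==i]; rc=cv2.minAreaRect((p[:,:2]*1000).astype(np.float32))
        print('tab',st[i,4],np.round(rc[0],1),np.round(rc[1],1),round(rc[2],1),'topz',np.percentile(p[:,2],80).round(4))
E
python3 - <<'E'
from h import *
s=r.observe(); print(s['tool_pos'],s['ee_rot'],s['opening'],s['ft_force'])
c,W,T=cap('scene'); tabs(W)
c2,W2,T2=cap('wrist'); tabs(W2)
cv2.imwrite('pics/p2.png',cv2.vconcat([cv2.resize(c['frame'][190:300,310:470],(640,440)),cv2.resize(c2['frame'],(250,156)).copy() if 0 else c2['frame'][150:300]]))
E
```

```text
[ 0.45759893 -0.40079287  0.03897114] [-89.88024976   0.14795309  -3.8278216 ] 0.03244130213263713 [ 0.39579251 -0.03345637  0.52103412]
tab 59 [ 461.2 -319.4] [13.7  9.2] 84.6 topz 0.0561
tab 14 [ 455.3 -414.2] [2.3 7.1] 81.9 topz 0.0521
tab 130 [ 454.2 -443.2] [24.5 11.8] 87.3 topz 0.056
tab 1684 [ 463.5 -322.2] [24. 10.] 84.6 topz 0.0584
tab 1411 [ 460.3 -361. ] [23.3  9.6] 86.2 topz 0.0583
tab 1184 [ 459.6 -400. ] [20.9  9.9] 86.2 topz 0.0582
tab 1133 [ 437.3 -396.7] [11.5 22.4] 40.8 topz 0.0645
tab 1131 [ 477.4 -399.5] [22.6 11.2] 42.3 topz 0.0644
tab 815 [ 456.2 -439.9] [21.3  9.7] 86.4 topz 0.0582
```

View pics/p2.png

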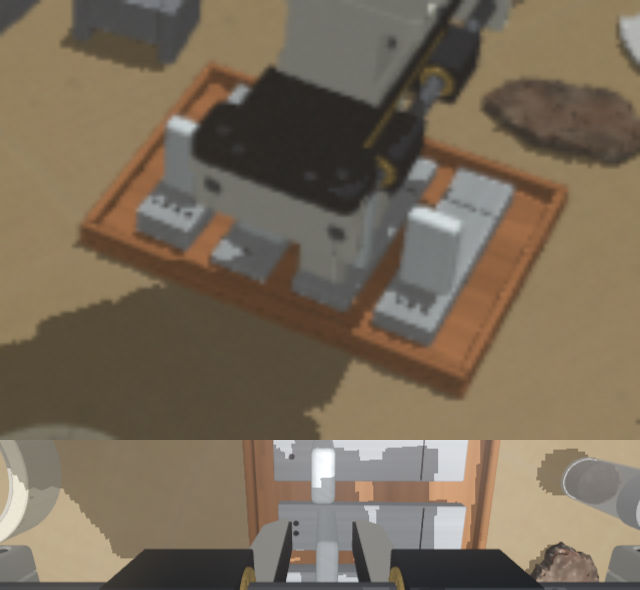

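{"api": "drive_tool", "payload": {"commands": [0,0,0,0,0,0,0,0,0,0,0,0,0,0,0,0,0,0,0,0,0,0,0,0,0,0,0,0,0,0,0,0,0,0,0], "force": 25}}

```text
clock: 14.85
tool_pos: [0.4587, -0.402, 0.0412]
ee_rot: [-90.0, -0.1, -3.8]
ft_force: [1.3, 0.6, 5.2]
opening: 0.0098
```

{"api": "drive_tool", "payload": {"commands": [0,0,0,0,-45,0,0,0,0,0,0,-40,0,0,0,0,0,-1.6,0,38.6,0,0,0,0,-1.6,0,38.6,0,0,0,0,-1.6,0,38.6,0,0,-0.119,0,-1.6,0,38.6,0,0,0,0,0,20,0,0,0,0,0,0,30,0,0,0,0,0,0,28,0,0,0,0,0,0,0,0,0,0,0,0,0,0,0,0]}}

```text
clock: 16.23
tool_pos: [0.4623, -0.2477, 0.0482]
ee_rot: [-90.0, -0.0, 3.0]
ft_force: [0.0, 0.7, -0.7]
opening: 0.0099
```

{"api": "drive_tool", "payload": {"commands": [0,0,0,1,7,0.5,0,0,0,0,0,4,0,0,0,0,0,0,0,0,0,0,0,0,0,0,0,0.25,0,0,0,0,0,0,0.25,0,0,0,0,0,0,0.25,0,0,0,0,0,0,0,0,0,0,0,0,0,0,0,0,0,0,0,0,0,0,0,0,0,0,0,0]}}

```text
clock: 17.48
tool_pos: [0.4633, -0.2468, 0.0367]
ee_rot: [-90.0, -0.0, 3.0]
ft_force: [-0.3, -1.3, 0.6]
opening: 0.0098
```

{"api": "drive_tool", "payload": {"commands": [0,0,0,8,0,0,0,0,0,0,8,0,0,0,0,0,0,8,0,0,0,0,0,0,8,0,0,0,0,0,0,0,0,0,0]}}

```text
clock: 18.1
tool_pos: [0.4968, -0.2451, 0.0367]
ee_rot: [-90.0, -0.1, 3.0]
ft_force: [1.0, -0.5, 1.2]
opening: 0.0097
```

{"api": "drive_tool", "payload": {"commands": [0,0,0,5,0,0,0,0,0,0,4,0,0,0,0,0,0,4,0,0,0,0,0,0,3,0,0,0,0,0,0,0,0,0,0]}}

```text
clock: 18.73
tool_pos: [0.5116, -0.2444, 0.0367]
ee_rot: [-90.0, -0.0, 3.0]
ft_force: [-0.5, -0.2, 4.9]
opening: 0.01
```

Plate 2 also ran about 31 mm in with no resistance, so the right gate is thicker than plate 2. I'll put plate 2 back in its slot.

{"api": "drive_tool", "payload": {"commands": [0,0,0,-14,0,0,0,0,0,0,-20,0,0,0,0,0,0,-21,0,0,0,0,0,0,0,-45,0,0,0,0,0,0,-40,0,0,0,0,0,-1.5,0,-38.6,0,0,0,0,-1.5,0,-38.6,0,0,0,0,-1.5,0,-38.6,0,0,0.119,0,-1.5,0,-38.6,0,0,0,0,0,20,0,0,0,0,0,0,30,0,0,0,0,0,0,20,0,0]}}

```text
clock: 20.23
tool_pos: [0.4572, -0.4012, 0.05]
ee_rot: [-89.9, 0.1, -3.9]
ft_force: [-0.1, -0.4, -1.0]
opening: 0.0102
```

{"api": "drive_tool", "payload": {"commands": [0,0,0,0,8,0,0,0,0,0,0,0,0,0,0,0,0,0,0,0,0]}}

```text
clock: 20.6
tool_pos: [0.4585, -0.402, 0.0443]
ee_rot: [-90.0, -0.0, -3.8]
ft_force: [-0.1, -0.1, -1.2]
opening: 0.0101
```

{"api": "drive_tool", "payload": {"commands": [0,0,0,0,2.5,0,0,0,0,0,0,0,0,0,0,0,0,0,0,0,0.35,0,0,0,0,0,0,0.35,0,0,0,0,0,0,0.35,0,0,0,0,-47,0,0.35,0,0,0,0,0,0,0.35,0,0,0,0,0,-39.5,0.35,0,0,0,0,0,0,0.35,0,0,0,0,30,0,0.35,0,0,0,0,17,0,0.35,0,0,0,0,0,0,0.35]}}

```text
clock: 22.1
tool_pos: [0.455, -0.44, 0.0396]
ee_rot: [-89.9, 0.1, -3.8]
ft_force: [0.7, -0.6, 1.1]
opening: 0.0327
```

```bash
python3 - <<'E'
from h import *
s=r.observe(); print(s['tool_pos'],s['ee_rot'],s['opening'],s['ft_force'])
c2,W2,T2=cap('wrist','p3.png'); tabs(W2)
c,W,T=cap('top'); tabs(W)
p=W.reshape(-1,3); p=p[np.isfinite(p[:,2])]
for gx,gy in [(.565,-.151),(.579,-.242)]:
    q=p[(np.hypot(p[:,0]-gx,p[:,1]-gy)<.042)&(p[:,2]>.0305)&(p[:,2]<.041)]
    rc=cv2.minAreaRect((q[:,:2]*1000).astype(np.float32)); print(len(q),np.round(rc[0],1),np.round(rc[1],1),round(rc[2],1))
E
```

```text
[ 0.45501308 -0.44001087  0.03955269] [-89.8807271    0.13479586  -3.82402071] 0.03271486851304281 [ 0.67514464 -0.56896722  1.08666358]
tab 420 [ 462.5 -333.1] [ 3.2 10. ] 83.7 topz 0.057
tab 1672 [ 460.3 -361.6] [23.5  9.7] 85.5 topz 0.0584
tab 1434 [ 457.9 -401.8] [24. 10.] 86.0 topz 0.0583
tab 1138 [ 456.3 -439.3] [19.8 10. ] 86.4 topz 0.0582
tab 1128 [ 434.4 -435.3] [11.2 22.6] 40.0 topz 0.0645
tab 1133 [ 474.6 -438.3] [22.7 11.3] 41.7 topz 0.0643
0 [0. 0.] [0. 0.] 0.0
24 [ 598.4 -262.1] [18.6  9.1] 51.1
```

{"api": "drive_tool", "payload": {"commands": [0,0,0,0,0,0,0,0,0,0,0,0,0,0,0,0,0,0,0,0,0,0,0,0,0,0,0,0,0,0,0,0,0,0,0], "force": 25}}

```text
clock: 22.82
tool_pos: [0.456, -0.4412, 0.0417]
ee_rot: [-90.0, -0.0, -3.8]
ft_force: [0.6, 0.6, 6.8]
opening: 0.01
```

{"api": "drive_tool", "payload": {"commands": [0,0,0,0,-45,0,0,0,0,0,0,-40,0,0,0,0,0,-1.2,0,38.8,0,0,0,0,-1.2,0,38.8,0,0,0,0,-1.2,0,38.8,0,0,0,0,-1.2,0,38.8,0,0,-0.119,0,-1.2,0,38.8,0,0,0,0,0,20,0,0,0,0,0,0,30,0,0,0,0,0,0,28,0,0,0,0,0,0,0,0,0,0,0,0,0,0,0,0]}}

```text
clock: 24.32
tool_pos: [0.4627, -0.2475, 0.0487]
ee_rot: [-90.0, -0.0, 3.0]
ft_force: [0.6, 0.0, -1.5]
opening: 0.01
```

{"api": "drive_tool", "payload": {"commands": [0,0,0,1,8,0.5,0,0,0,0,0,4,0,0,0,0,0,0,0,0,0,0,0,0,0,0,0,0.25,0,0,0,0,0,0,0.25,0,0,0,0,0,0,0.25,0,0,0,0,0,0,0,0,0,0,0,0,0,0,0,0,0,0,0,0,0,0,0,0,0,0,0,0]}}

```text
clock: 25.58
tool_pos: [0.4637, -0.2466, 0.0362]
ee_rot: [-90.0, -0.0, 3.0]
ft_force: [-0.2, -0.1, 0.1]
opening: 0.0099
```

{"api": "drive_tool", "payload": {"commands": [0,0,0,8,0,0,0,0,0,0,8,0,0,0,0,0,0,6,0,0,0,0,0,0,6,0,0,0,0,0,0,0,0,0,0,0,0,0,0,0,0,0]}}

```text
clock: 26.32
tool_pos: [0.4923, -0.2451, 0.0362]
ee_rot: [-90.0, -0.1, 3.0]
ft_force: [0.6, -0.1, 0.4]
opening: 0.0098
```

{"api": "drive_tool", "payload": {"commands": [0,0,0,3,0,0,0,0,0,0,3,0,0,0,0,0,0,3,0,0,0,0,0,0,0,0,0,0]}}

```text
clock: 26.82
tool_pos: [0.5011, -0.2447, 0.0362]
ee_rot: [-90.0, -0.0, 3.0]
ft_force: [-0.6, 0.0, 2.5]
opening: 0.0096
```

Plate 3 has gone in about 21 mm with no contact. I'll creep it forward to find the stop.

{"api": "drive_tool", "payload": {"commands": [0,0,0,1.5,0,0,0,0,0,0,1,0,0,0,0,0,0,0,0,0,0]}}

```text
clock: 27.2
tool_pos: [0.5031, -0.2445, 0.0362]
ee_rot: [-90.0, -0.0, 3.0]
ft_force: [-3.4, 0.3, 3.7]
opening: 0.0099
```

{"api": "drive_tool", "payload": {"commands": [0,0,0,1,0,0,0,0,0,0,1,0,0,0,0,0,0,0,0,0,0]}}

```text
clock: 27.58
tool_pos: [0.5052, -0.2444, 0.0362]
ee_rot: [-90.0, -0.0, 3.0]
ft_force: [-2.0, -0.7, 4.3]
opening: 0.0096
```

```bash
python3 - <<'E'
from h import *
s=r.observe(); print(s['tool_pos'],s['ee_rot'],s['opening'],s['ft_force'])
c2,W2,T2=cap('wrist'); cv2.imwrite('pics/p3b.png',cv2.resize(c2['frame'][100:300,240:540],(750,500),interpolation=cv2.INTER_CUBIC))
E
```

```text
[ 0.50523846 -0.24442705  0.03615337] [-9.00035579e+01 -7.84519229e-03  2.98479776e+00] 0.009591156166149395 [-1.97899706 -0.73984542  4.3018    ]
```

View pics/p3b.png

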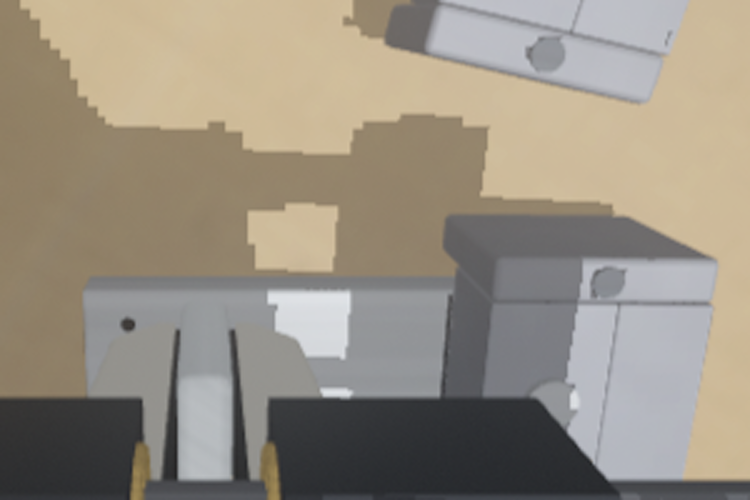

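{"api": "drive_tool", "payload": {"commands": [0,0,0,1,0,0,0,0,0,0,1,0,0,0]}}

```text
clock: 27.88
tool_pos: [0.5054, -0.2444, 0.0362]
ee_rot: [-89.9, 0.1, 2.9]
ft_force: [-11.4, -0.9, 9.7]
opening: 0.01
```

{"api": "drive_tool", "payload": {"commands": [0,0,0,1,0,0,0]}}

```text
clock: 28.0
tool_pos: [0.5054, -0.2443, 0.0362]
ee_rot: [-89.9, 0.2, 2.9]
ft_force: [-13.7, -0.9, 11.8]
opening: 0.0101
```

```bash
python3 - <<'E'
from h import *
s=r.observe(); print(s['tool_pos'],s['ft_force'])
c2,W2,T2=cap('wrist'); x,y,z=[W2[...,i] for i in range(3)]
k=np.isfinite(z)&(z>.031)&(z<.041)&(x>.545)&(x<.61)&(y>-.285)&(y<-.2)
q=W2[k]; rc=cv2.minAreaRect((q[:,:2]*1000).astype(np.float32)); print('gateR',len(q),np.round(rc[0],1),np.round(rc[1],1),round(rc[2],1), 'x edge',np.percentile(q[:,0],[1,99]).round(4))
# pin: height of points near pin vs roof (front face x ~.558)
a=np.radians(3); u=(x-.558)*np.cos(a)+(y+.242)*np.sin(a); v=-(x-.558)*np.sin(a)+(y+.242)*np.cos(a)
kk=np.isfinite(z)&(abs(v)<.02)
for u0 in range(4,24,2):
    row=[ (np.median(z[kk&(abs(u-u0/1000)<.001)&(abs(v-v0/1000)<.001)])*1000).round(1) if (kk&(abs(u-u0/1000)<.001)&(abs(v-v0/1000)<.001)).sum() else None for v0 in range(-4,16,2)]
    print(u0,row)
E
```

```text
[ 0.50544213 -0.24433346  0.03615126] [-13.74081147  -0.90451064  11.83625254]
gateR 6953 [ 578.9 -235.6] [43.  47.4] 2.2 x edge [0.5573 0.5996]
4 [None, None, np.float64(36.9), np.float64(37.2), np.float64(36.8), np.float64(36.9), np.float64(37.0), np.float64(37.2), np.float64(37.3), np.float64(36.9)]
6 [None, None, np.float64(36.9), np.float64(37.1), np.float64(37.1), np.float64(37.3), np.float64(37.0), np.float64(37.1), np.float64(37.0), np.float64(37.2)]
8 [None, None, np.float64(36.9), np.float64(36.9), np.float64(37.3), np.float64(37.0), np.float64(37.0), np.float64(37.0), np.float64(37.1), np.float64(37.1)]
10 [None, None, np.float64(39.1), np.float64(38.6), np.float64(38.0), np.float64(37.3), np.float64(37.2), np.float64(37.3), np.float64(36.9), np.float64(36.9)]
12 [None, np.float64(38.4), np.float64(39.0), np.float64(38.8), np.float64(38.4), np.float64(37.2), np.float64(37.3), np.float64(37.0), np.float64(37.1), np.float64(36.9)]
14 [np.float64(38.9), np.float64(38.9), np.float64(38.9), np.float64(39.0), np.float64(38.3), np.float64(37.1), np.float64(36.9), np.float64(37.3), np.float64(37.3), np.float64(37.0)]
16 [np.float64(39.0), np.float64(39.1), np.float64(38.9), np.float64(39.0), np.float64(37.3), np.float64(37.2), np.float64(37.1), np.float64(37.1), np.float64(37.1), np.float64(37.1)]
18 [np.float64(37.4), np.float64(38.6), np.float64(38.6), np.float64(37.4), np.float64(37.0), np.float64(37.0), np.float64(36.9), np.float64(37.3), np.float64(37.2), np.float64(37.0)]
20 [np.float64(36.9), np.float64(36.9), np.float64(37.0), np.float64(36.8), np.float64(37.0), np.float64(37.3), np.float64(37.1), np.float64(37.0), np.float64(36.8), np.float64(36.8)]
22 [np.float64(37.3), np.float64(37.2), np.float64(36.9), np.float64(36.9), np.float64(37.2), np.float64(37.0), np.float64(37.2), np.float64(37.1), np.float64(36.9), np.float64(37.2)]
```

Plate 3 is stopped: 13.7 N reaction, pin up 2 mm, line at the gate face. It fits the right gate. I'll release it and go for plate 4.

{"api": "drive_tool", "payload": {"commands": [0,0,0,-2,0,0,0,0,0,0,0,0,0,0.35,0,0,0,0,0,0,0.35,0,0,0,0,0,0,0.35,0,0,0,0,-35,0,0.35,0,0,0,0,-35,0,0.35,0,0,0,-23,0,-37.5,0.35,0,0.117,0,-23,0,-37.5,0.35,0,0,0,0,0,0,0.35,0,0,0,0,0,0,0.35]}}

```text
clock: 29.3
tool_pos: [0.4644, -0.3211, 0.106]
ee_rot: [-90.0, -0.0, -3.7]
ft_force: [0.3, -0.3, -1.0]
opening: 0.0324
```

```bash
python3 - <<'E'
from h import *
s=r.observe(); print(s['tool_pos'],s['ee_rot'],s['opening'],s['ft_force'])
c2,W2,T2=cap('wrist'); tabs(W2,.48,-.33,.1,.14)
x,y,z=[W2[...,i] for i in range(3)]
for y0,y1 in [(-.29,-.2),(-.195,-.11)]:
    q=W2[np.isfinite(z)&(z>.031)&(z<.041)&(x>.54)&(x<.61)&(y>y0)&(y<y1)]
    if len(q)>20:
        rc=cv2.minAreaRect((q[:,:2]*1000).astype(np.float32)); print('gate',len(q),np.round(rc[0],1),np.round(rc[1],1),round(rc[2],1))
plan(.4635,-.3215,.041,-3.8)
E
```

```text
[ 0.46442466 -0.3211391   0.10598692] [-8.99657071e+01 -4.94181451e-03 -3.66883947e+00] 0.032363143699447476 [ 0.34665859 -0.33055068 -0.99867794]
tab 786 [ 504.1 -245.1] [10.3 23.9] 2.8 topz 0.0534
tab 631 [ 463.5 -321.6] [23.6  9.8] 85.7 topz 0.0583
tab 558 [ 460.1 -359.7] [21.8  9.6] 86.4 topz 0.0582
tab 267 [ 457.4 -405.3] [17.7  9.2] 86.5 topz 0.0583
gate 6950 [ 579.3 -241.5] [43.7 58.3] 2.5
plan: shift x -1.1 y 64.9 z -1.0  turn_y 0.003
```

{"api": "drive_tool", "payload": {"commands": [0,0,0,-1,35,-0.5,0.35,0,0,0,0,25,0,0.35,0,0,0,0,5,0,0.35,0,0,0,0,0,0,0.35,0,0,0,0,0,0,0,0,0,0,0,0,0,0,0,0,0,0,0,0,0,0,0,0,0,0,0,0,0,0,0,0,0,0,0], "force": 25}}

```text
clock: 30.48
tool_pos: [0.4635, -0.3223, 0.0418]
ee_rot: [-90.0, -0.1, -3.7]
ft_force: [0.2, 0.0, 5.6]
opening: 0.0102
```

{"api": "drive_tool", "payload": {"commands": [0,0,0,0,-45,0,0,0,0,0,0,-40,0,0,0,0,0,-5.2,0,37.3,0,0,0,0,-5.2,0,37.3,0,0,0,0,-5.2,0,37.3,0,0,0,0,-5.2,0,37.3,0,0,0.094,0,-5.2,0,37.3,0,0,0,0,0,20,0,0,0,0,0,0,30,0,0,0,0,0,0,28,0,0,0,0,0,0,0,0,0,0,0,0,0,0,0,0]}}

```text
clock: 31.98
tool_pos: [0.4492, -0.1346, 0.0487]
ee_rot: [-90.0, -0.0, -9.1]
ft_force: [0.9, 0.3, -0.9]
opening: 0.0098
```

```bash
python3 - <<'E'
from h import *
s=r.observe(); print(s['tool_pos'],s['ee_rot'],s['opening'],s['ft_force'])
c2,W2,T2=cap('wrist','p4.png'); x,y,z=[W2[...,i] for i in range(3)]
for y0,y1 in [(-.29,-.2),(-.195,-.11)]:
    q=W2[np.isfinite(z)&(z>.031)&(z<.041)&(x>.54)&(x<.61)&(y>y0)&(y<y1)]
    if len(q)>20:
        rc=cv2.minAreaRect((q[:,:2]*1000).astype(np.float32)); print('gate',len(q),np.round(rc[0],1),np.round(rc[1],1),round(rc[2],1))
plan(.4498,-.1338,.037,-9.2)
E
```

```text
[ 0.4491916  -0.13460991  0.04874088] [-8.99991566e+01 -4.33474675e-03 -9.14198497e+00] 0.009761367885659952 [ 0.86272728  0.30541842 -0.85811476]
gate 3487 [ 577.1 -230.8] [40.5 40. ] 2.6
gate 8777 [ 564.5 -151.3] [57.1 44.4] 80.9
plan: shift x 0.2 y 12.0 z 0.8  turn_y 0.001
```

{"api": "drive_tool", "payload": {"commands": [0,0,0,0,8,1,0,0,0,0,0,4,0,0,0,0,0,0,0,0,0,0,0,0,0,0,0,0.25,0,0,0,0,0,0,0.25,0,0,0,0,0,0,0.25,0,0,0,0,0,0,0,0,0,0,0,0,0,0,0,0,0,0,0,0,0,0,0,0,0,0,0,0]}}

```text
clock: 33.28
tool_pos: [0.4494, -0.1334, 0.0361]
ee_rot: [-90.0, -0.0, -9.1]
ft_force: [-1.1, 1.0, -0.2]
opening: 0.01
```

{"api": "drive_tool", "payload": {"commands": [0,0,0,8,0,0,0,0,0,0,8,0,0,0,0,0,0,6,0,0,0,0,0,0,6,0,0,0,0,0,0,0,0,0,0,0,0,0,0,0,0,0]}}

```text
clock: 34.02
tool_pos: [0.4777, -0.1378, 0.0362]
ee_rot: [-90.0, -0.1, -9.1]
ft_force: [0.5, -0.3, -0.6]
opening: 0.0098
```

{"api": "drive_tool", "payload": {"commands": [0,0,0,3,0,0,0,0,0,0,3,0,0,0,0,0,0,3,0,0,0,0,0,0,0,0,0,0]}}

```text
clock: 34.52
tool_pos: [0.4864, -0.1393, 0.0361]
ee_rot: [-90.0, -0.0, -9.1]
ft_force: [-0.3, 0.4, 2.4]
opening: 0.01
```

{"api": "drive_tool", "payload": {"commands": [0,0,0,1.5,0,0,0,0,0,0,1.5,0,0,0,0,0,0,0,0,0,0]}}

```text
clock: 34.9
tool_pos: [0.489, -0.1397, 0.0361]
ee_rot: [-90.0, -0.0, -9.1]
ft_force: [-2.3, 0.1, 3.5]
opening: 0.0102
```

{"api": "drive_tool", "payload": {"commands": [0,0,0,1,0,0,0,0,0,0,1,0,0,0,0,0,0,0,0,0,0]}}

```text
clock: 35.28
tool_pos: [0.491, -0.14, 0.0361]
ee_rot: [-90.0, -0.0, -9.1]
ft_force: [-3.0, 0.8, 3.9]
opening: 0.0098
```

{"api": "drive_tool", "payload": {"commands": [0,0,0,1,0,0,0,0,0,0,1,0,0,0]}}

```text
clock: 35.52
tool_pos: [0.4911, -0.14, 0.0362]
ee_rot: [-90.0, 0.2, -9.1]
ft_force: [-9.9, 0.8, 10.2]
opening: 0.0095
```

{"api": "drive_tool", "payload": {"commands": [0,0,0,-1.5,0,0,0,0,0,0,0,0,0,0.35,0,0,0,0,0,0,0.35,0,0,0,0,0,0,0.35,0,0,0,0,-35,0,0.35,0,0,0,0,-40,0,0.35,0,0,0,0,-40,0,0.35,0,0,0,0,-35,-60,0.35,0,0,0,0,0,-60,0.35,0,0,0,0,0,-60,0.35,0,0,0,0,0,0,0.35]}}

```text
clock: 36.9
tool_pos: [0.4621, -0.3172, 0.1833]
ee_rot: [-90.2, -0.1, -9.5]
ft_force: [-0.3, 0.5, -0.3]
opening: 0.0323
```

```bash
cat >> h.py <<'E'
def check(W,gates):
    x,y,z=[W[...,i] for i in range(3)]
    for (gx,gy,yaw) in gates:
        q=W[np.isfinite(z)&(z>.031)&(z<.0415)&(np.hypot(x-gx,y-gy)<.043)]
        if len(q)<50: continue
        rc=cv2.minAreaRect((q[:,:2]*1000).astype(np.float32)); print('gate',len(q),np.round(rc[0],1),np.round(rc[1],1),round(rc[2],1))
        a=np.radians(yaw); cx,cy=np.array(rc[0])/1000
        u=(x-cx)*np.cos(a)+(y-cy)*np.sin(a)+.021; v=-(x-cx)*np.sin(a)+(y-cy)*np.cos(a)
        o=np.isfinite(z)&(z>.03)&(z<.045)
        pin=o&(np.hypot(u-.013,v)<.003); roof=o&(abs(u-.006)<.002)&(abs(v)<.015)
        print('  pin lift mm',((np.median(z[pin])-np.median(z[roof]))*1000).round(2),pin.sum())
        tab=np.isfinite(z)&(z>.045)&(z<.06)&(abs(u+.054)<.03)&(abs(v)<.03)
        print('  tab u,v',((np.percentile(u[tab],3)+np.percentile(u[tab],97))/2).round(4),((np.percentile(v[tab],3)+np.percentile(v[tab],97))/2).round(4),tab.sum())
G=[(.5645,-.1518,-9.2),(.579,-.2413,2.8)]
E
python3 - <<'E'
from h import *
s=r.observe(); print(s['tool_pos'],s['ee_rot'],s['opening'],s['ft_force'])
c2,W2,T2=cap('wrist','fin_w.png'); tabs(W2,.48,-.3,.1,.2); check(W2,G)
E
```

```text
[ 0.462113   -0.31716997  0.18326443] [-9.01724064e+01 -8.88253296e-02 -9.53351576e+00] 0.03232694193210338 [-0.29238028  0.45783575 -0.34848448]
tab 393 [ 504.  -245.1] [10.1 23.8] 3.1 topz 0.0535
tab 326 [ 460.1 -360.9] [23.8  9.9] 86.3 topz 0.0583
tab 313 [ 457.7 -401.4] [23.5  9.9] 85.8 topz 0.0583
gate 212 [ 559.1 -180.3] [ 2.4 41.8] 79.6
  pin lift mm 0.63 30Traceback (most recent call last):
  File "<stdin>", line 3, in <module>
  File "h.py", line 39, in check
    print('  tab u,v',((np.percentile(u[tab],3)+np.percentile(u[tab],97))/2).round(4),((np.percentile(v[tab],3)+np.percentile(v[tab],97))/2).round(4),tab.sum())
                        ~~~~~~~~~~~~~^^^^^^^^^^
    return _quantile_unchecked(
        a, q, axis, out, overwrite_input, method, keepdims, weights)
    return _ureduce(a,
                    func=_quantile_ureduce_func,
    ...<5 lines>...
                    overwrite_input=overwrite_input,
                    method=method)
    r = func(a, **kwargs)
    result = _quantile(arr,
                       quantiles=q,
    ...<2 lines>...
                       out=out,
                       weights=wgt)
    slices_having_nans = np.isnan(arr[-1, ...])
                                  ~~~^^^^^^^^^
IndexError: index -1 is out of bounds for axis 0 with size 0
```

View pics/fin_w.png

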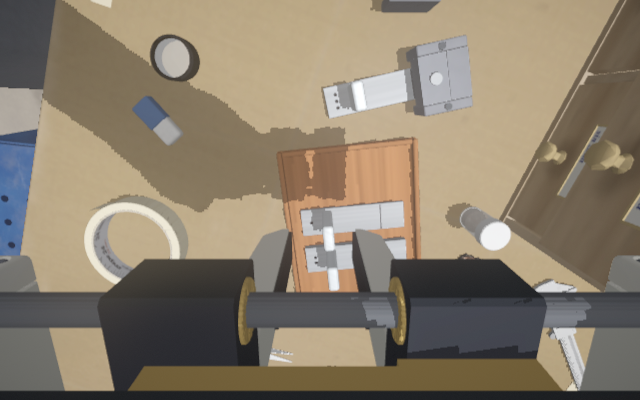

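The picture shows the right gate with plate 3 in it at (400,85), its pin bright and raised, and plates 1 and 2 flat in the tray. The left gate is out of view, so I'll shift over to check it.

{"api": "drive_tool", "payload": {"commands": [0,0,0,0,-30,50,0.35,0,0,0,0,-30,50,0.35,0,0,0,0,0,0,0.35,0,0,0,0,0,0,0.35]}}

```text
clock: 37.45
tool_pos: [0.4798, -0.2119, 0.2425]
ee_rot: [-90.0, -0.0, -9.0]
ft_force: [-0.6, -0.4, -0.5]
opening: 0.0326
```

```bash
python3 - <<'E'
from h import *
s=r.observe(); print(s['clock'],s['tool_pos'],s['ft_force'])
c2,W2,T2=cap('wrist','fin_w2.png'); tabs(W2,.48,-.3,.1,.2); check(W2,G)
c,W,T=cap('scene'); print('scene'); tabs(W,.48,-.3,.1,.22)
for l in ['loupe','vial','eraser','sherd_big']:
    print(l,[(np.round(x['centre'],3).tolist(),round(x['conf'],2)) for x in spotter.place_of('scene',l)][:2])
E
```

```text
37.45 [ 0.4798293  -0.21185487  0.24248951] [-0.58451383 -0.43451425 -0.537608  ]
tab 244 [ 490.3 -140.2] [22.9  8.9] 80.9 topz 0.0536
tab 214 [ 504.  -244.9] [10.  23.8] 2.7 topz 0.0534
tab 25 [ 461.4 -350.4] [2.6 9.6] 75.1 topz 0.0463
tab 139 [ 457.7 -402.1] [22.6 10. ] 85.7 topz 0.0584
gate 2410 [ 564.  -152.2] [58.1 42.3] 80.5
  pin lift mm 2.07 28
  tab u,v -0.0536 0.0005 244
gate 2021 [ 578.8 -241.5] [42.1 58.2] 2.4
  pin lift mm 1.89 23
  tab u,v -0.054 0.0008 209
scene
tab 68 [ 487.9 -142.3] [22.7 10.6] 80.7 topz 0.0508
tab 69 [ 501.4 -246.9] [ 9.9 23.4] 7.2 topz 0.0509
tab 115 [ 458.7 -363.1] [23.9 11.8] 85.8 topz 0.0559
tab 121 [ 455.3 -403.2] [24.3 11.2] 79.9 topz 0.0559
loupe [([0.353, -0.185, 0.004], 0.61), ([0.546, -0.146, 0.001], 0.39)]
vial []
eraser [([0.502, -0.246, 0.034], 0.72), ([0.315, -0.232, -0.003], 0.7)]
sherd_big [([0.606, -0.468, 0.001], 0.96)]
```

View pics/fin_w2.png

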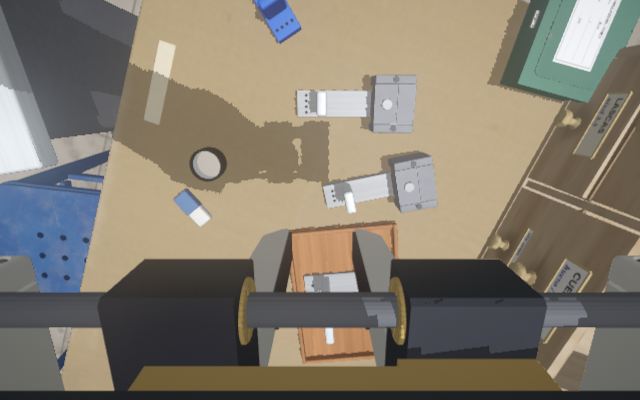

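The left gate at (394,105) holds plate 4 and the right gate at (413,183) holds plate 3, both pins raised. Plates 1 and 2 are in the tray. I'm handing in.

```bash
python3 -c "
from h import *
print(order.sign_off())"
```

```text
the job is handed in; nothing more can be done
None
```

The job is handed in, and my last checks showed every plate where it should be. Two gates were present: the right one fits plate 3 (11 mm) and the left one fits plate 4 (14 mm).

**Trials:**
- Plates 1 and 2 were tried in order in the right gate. Both ran past the stop, about 32 mm in, without resistance, and went back into their tray slots.
- Plate 3 was stopped in the right gate (13.7 N) and plate 4 in the left gate (about 10 N). I left both there.
- I did not slide plates 1 to 3 into the left gate. I sized it from its measured front-lip height of about 15 mm, and plate 4 confirmed it by going in and stopping.

**Last checks:**
- **Noses:** both are about 24 mm inside their gates.
- **Pins:** they are lifted about 2.1 mm (left) and 1.9 mm (right).
- **Gates:** both are within about 1 mm of where they started.
- **Tray:** plates 1 and 2 lie in it, with tab tops at the same height as at the start.
- **Bystanders:** the loupe, eraser and large sherd measured unmoved. The network missed the vial in the last scene picture, but it showed standing in its place in the wrist picture just before.
- **Robot:** the gripper was clear of everything at hand-in, at about 37.5 s.

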